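# Set out the espresso tools on their places

## Task

Get the coffee station ready: stand the steel measuring cup in the middle of the scale's round plate, the tamper on the middle of the black rubber mat, the jigger on the middle of the white coaster, and the copper-topped leveller on the middle of the blue coaster. All four stay upright, base down as they are now, and are let go. Do not shift or knock over the salt mill and the shot glass that stand among them; they stay where they are.

Things in the scene. Friction and masses are not known exactly. Their poses are not given: they have to be found in the camera images.
- steel_cup: the open, round, plain steel measuring cup on the worktop: 32 tall, 56 across its rim, tapering to 45 at its base, 60 g. Origin: centre of its underside, z up. Grip it across the outside below the rim, with the TCP 24 above its base.
- tamper: the pale, shiny metal tamper: flat round base 58 across and 14 high, a handle that narrows to a waist of 23 and widens to a knob 33 across from 61 up to the top, 86 tall in all, 350 g, standing on its base. Origin: centre of its underside, z up. Grip it across the knob, with the TCP 72 above its base.
- jigger: the steel double-cone jigger (hourglass shape): 78 tall, 47 across at either rim, 90 g, standing on one rim. Origin: centre of its underside, z up. Grip it across its upper rim, with the TCP 64 above its base (it grips as a 47 wide cylinder, the waist cannot be pinched).
- leveller: the coffee leveller, a flat round puck with a steel lower half and a copper upper half: 58 across, 36 tall, 250 g. Origin: centre of its underside, z up. Grip it across the full 58 with the TCP 24 above its base.
- scale_plate (a point): centre of the top of the round steel weighing plate (82 across, its top 24 above the worktop) on the small black kitchen scale (112 by 92, fixed). z up. The plate does not move.
- tamping_mat: the square black rubber tamping mat, 88 by 88, 7 thick, fixed. Origin: centre of its underside; its top is 7 above that.
- white_coaster: the white round coaster, 90 across, 6 thick, fixed. Origin: centre of its underside; its top is 6 above that.
- blue_coaster: the blue round coaster, 90 across, 6 thick, fixed. Origin: centre of its underside; its top is 6 above that.
- salt_mill: bystander, leave alone: small glass salt mill, waisted, white at the bottom, with a grey domed head, 44 across, 90 tall, loose. Origin: centre of its underside. (Also fixed: espresso machine on a stand, 600 tall, front edge from x 610 y 20 to x 880 y -445, left side from x 610 y 20 to x 900 y 190, parts up to 30 in front; carry things past within 480 of the base axis.)
- shot_glass: bystander, leave alone: plain glass, pale pinkish shot glass standing mouth down, 46 across, 57 tall, loose. Origin: centre of its underside.
Mind the look-alikes: they are no part of the job. What is shaped like the steel_cup but green is not meant.

How it is judged:
By the outcome, as a careful person would: the job done as asked, in the order asked, and still so for the second after the job is handed in, with the robot touching nothing.
It also fails if it takes over 125 s, if anything falls off the work surface, if the arm or the gripper's body presses on something with over 40 N, if the wrist force passes 120 N, or if a joint passes its speed limit or range.

## Robot

A 6-joint arm with a two-finger parallel gripper is mounted at the origin on a cart in front of the work surface, level with it; the furniture and walls round the work are solid. World frame = base frame: x ahead of the robot, y to its left, z up, the work surface at z = 0. Lengths are in mm, angles in degrees, forces in N, time in s.
With the tool pointing down it reaches from about 350 to 1000 mm from the base axis. Payload 7.1 kg.
Tool frame: the origin (TCP) lies between the finger pads, 19 mm behind the fingertips; this is the grasp point; z points along the fingers, y is the line along which they close (so a half turn about z gives the same grasp; the last joint's range is limited). The gripper opens to 85 mm and grips with 20 to 120 N. Pads are 22 mm wide; open, the fingers measure 114 mm over their backs; the gripper's body (76 mm by 85 mm) begins 54 mm behind the grasp point. The pads swing forward as they close: fully open they stand 13 mm farther back than shut.
Start: joints at [68.755, 24.242, 93.386, -0, 62.372, -1.089], TCP at [215.335, 586.716, 250.019] pointing down, gripper open.
Joint ranges: [-172.04, 172.04], [-51.8, 120.97], [4.93, 147.93], [-75.15, 255.16], [6.16, 154.13], [-145.62, 145.62]. Speed limits (degrees/s): [136.94, 136.94, 172.46, 180, 180, 180].

## Interface

Orientations are given as [roll, pitch, yaw] about the fixed x, y, z axes, in that order (R = Rz(yaw) Ry(pitch) Rx(roll)).
In Python, from station import * gives the robot as it stands.
- The arm moves only by the tool drive_effector, called as name(argument=value, ...), one argument or row to a line, values as JSON. Schema: {"type":"object","properties":{"segments":{"type":"array","items":{"type":"object","properties":{"trans":{"type":"array","items":{"type":"number"},"minItems":3,"maxItems":3},"rotvec":{"type":"array","items":{"type":"number"},"minItems":3,"maxItems":3}},"additionalProperties":false},"minItems":1,"maxItems":20},"aperture":{"type":"number"},"only":{"type":"string"},"quiet":{"type":"boolean"},"lines":{"type":"string"}},"required":["segments"],"additionalProperties":false}. segments is a list of rows, 1 to 20 of them, each an object with the fields trans (a list: dx, dy, dz in normalised numbers (1 is 1 m)), rotvec (a list: a rotation vector rx, ry, rz in fractions of the full range, 1 being 120 degrees); a field left out counts as zero; each row is the pose to reach, as a shift and turn from the pose commanded when the call began, along the tool's axes at that moment; what a row does not reach only later rows make up. A row lasts 1/8 s, in which the tool goes at most 62.5 mm and 10.7 degrees, less where a joint would pass 70% of its speed; a pose out of reach is approached as far as the arm can. aperture is the opening from 0.0 (shut) to 1.0 (fully open), set as the call begins (left out keeps the last). The fingers move at their own pace and stop on an object; the grip force is fixed at half the most. Time passes only in rows, so rows that do not move let the fingers close. The tool returns the time, the measured TCP pose, the force, the opening and the grip force at its end. only (a regular expression) keeps the lines of the reply that match it, lines (a string "A,B") keeps lines A to B, and quiet returns only ok. No shift or turn number may pass 1 either way. Input that does not fit is refused with a message, and nothing moves.
- observe(): the state, without advancing time (a new reading comes with each control period).
- camera(name): name is "scene" or "top" or "wrist"; returns a dict with "img" (480x640x3 uint8, red, green, blue), "camera_matrix" (3x3 intrinsics, pixels), "k1" (the pictures are not rectified: a ray, as slopes to the right and down, at radius r is drawn at 1 + k1 r^2 times it, then the intrinsics apply), "R" (3x3) and "t" (3): a world point X has camera coordinates R X + t; the wrist camera has in their place "tool_from_camera" (4x4, takes a point from camera to tool coordinates, whose origin is the TCP and whose axes are the flange's). Camera axes: x right, y down, z forward; pixel columns grow to the right and rows downward; lengths in mm; the calibration is good to about 2 mm. A picture is of the moment at which its call begins: read the wrist's pose just before it. There is no depth.
- job_done(): hands the job in; it is judged then, once.
Trained networks look in the newest picture that a camera, given by its name, has taken for a name from the list of things; names that differ only in an ending like _2 or _b are one class to them, and where a whole thing is asked for, a point or a joint stands for the part that bears it (a point fixed in the world has none). Each returns a list of dicts, best first, with "score" (0 to 1); they miss things now and then, are a little off and sometimes report something else, mostly with a low value. They report only what shows in the picture. A call takes as long as a camera call. They do not tell look-alikes from the thing itself.
- regions_of(camera, label): "mask" (480x640 bool, what is visible of it) and "position" ([column, row] in pixels, amid what is visible of it).
- spot_point(camera, label): "position" ([column, row] in pixels: a listed point, or the origin of a listed thing).
The state is a dict: "time_s": time; "q": joint angles; "dq": joint speeds; "joint_efforts": joint torques, N m; "eef_pos": TCP position; "tool_rot": TCP orientation; "force": force on the tool from outside, world axes, zero at the start; "wrist_torque": the same for the moment, N m; "width": opening from 0.0 (shut) to 1.0 (fully open); "finger_force": force on a finger pad.
Only numpy, scipy, OpenCV 4.12 (cv2) and the standard library are available. Lean on these libraries where they do the work, as an engineer would, in place of code of your own. Each camera call takes 0.05 s, during which the arm holds its last target. There are 200 camera calls.

## Working session

There is one attempt and no reset: what is moved stays moved. The work goes in short steps, Python scripts to look and compute and a tool call to move; the robot and the scene stay as the last step left them, time stands still between calls to the robot, and variables do not carry over. Pictures are saved under pics/ and viewed, at most 14 in all, crops included, and the job is handed in when it is done.

```bash
ls; mkdir -p pics
```

Create h.py:
```python
from station import *
import numpy as np, cv2
from scipy.spatial.transform import Rotation as Ro
L=['steel_cup','tamper','jigger','leveller','scale_plate','tamping_mat','white_coaster','blue_coaster','salt_mill','shot_glass']
def ray(c,px,st=None):
    K=np.array(c['camera_matrix']);k=c['k1']
    d=np.array([(px[0]-K[0,2])/K[0,0],(px[1]-K[1,2])/K[1,1]]);u=d.copy()
    for _ in range(20): u=d/(1+k*(u@u))
    v=np.array([u[0],u[1],1.])
    if 'R' in c:
        R=np.array(c['R']);t=np.array(c['t']);return -R.T@t,R.T@v
    T=np.array(c['tool_from_camera']);Rt=rot(st);p=np.array(st['eef_pos'])
    return p+Rt@T[:3,3],Rt@T[:3,:3]@v
def rot(st): return Ro.from_euler('xyz',st['tool_rot'],degrees=True).as_matrix()
def at(c,px,z,st=None):
    o,d=ray(c,px,st);return (o+d*(z-o[2])/d[2])
```

Run:
```python
from h import *
s=observe();print({k:np.round(v,2) for k,v in s.items()})
for n in ['scene','top']:
    c=camera(n);cv2.imwrite(f'pics/{n}0.png',c['img'][:,:,::-1])
    o,d=ray(c,(320,240));print(n,o.round(),c['k1'])
    for l in L:
        z=24 if l=='scale_plate' else 0
        print(l,[(r['score'],np.round(r['position']),at(c,r['position'],z)[:2].round()) for r in spot_point(n,l)[:4]], [(round(r['score'],2),np.round(r['position'])) for r in regions_of(n,l)[:4]])
```

```text
pics
{'time_s': np.float64(0.0), 'q': array([68.75, 24.28, 93.43, -0.  , 62.37, -1.09]), 'dq': array([ 0.01, -0.02, -0.04,  0.02, -0.05, -0.05]), 'joint_efforts': array([-0.000e+00, -5.574e+01, -2.817e+01, -0.000e+00,  1.000e-02,
        0.000e+00]), 'eef_pos': array([215.16, 586.24, 249.24]), 'tool_rot': array([-179.91,   -0.  ,  159.84]), 'force': array([-0.63,  0.44,  0.3 ]), 'wrist_torque': array([-0.01, -0.06,  0.  ]), 'finger_force': np.float64(0.0), 'width': np.float64(1.0)}
scene [ -80. -927.  968.] -0.03362037171913309
steel_cup [(0.72, array([205., 195.]), array([350., 447.])), (0.63, array([224., 178.]), array([443., 500.])), (0.6, array([237., 187.]), array([457., 425.]))] [(0.64, array([208., 189.])), (0.63, array([236., 181.])), (0.46, array([224., 172.]))]
tamper [(0.83, array([296., 223.]), array([521., 154.]))] [(0.91, array([292., 221.]))]
jigger [(0.73, array([401., 296.]), array([ 590., -251.]))] [(0.79, array([400., 283.])), (0.47, array([280., 198.]))]
leveller [(0.83, array([297., 260.]), array([439.,  11.]))] [(0.82, array([294., 255.]))]
scale_plate [(0.92, a
[... 1329 characters left out ...]
.]))] []
scale_plate [(0.78, array([275., 180.]), array([662., 185.]))] [(0.61, array([274., 188.]))]
tamping_mat [(0.67, array([239., 276.]), array([405., 272.]))] [(0.66, array([239., 278.])), (0.53, array([490., 220.]))]
white_coaster [(0.96, array([384., 234.]), array([ 522., -108.])), (0.5, array([244., 278.]), array([401., 259.]))] [(0.8, array([388., 236.])), (0.69, array([441., 264.]))]
blue_coaster [(0.92, array([227., 219.]), array([559., 312.]))] [(0.64, array([226., 222.]))]
salt_mill [(0.6, array([484., 223.]), array([ 557., -376.])), (0.16, array([226., 221.]), array([553., 314.]))] [(0.71, array([490., 217.]))]
shot_glass [(0.67, array([441., 266.]), array([ 439., -259.]))] []
```

Run:
```python
import cv2
a=cv2.imread('pics/top0.png')[150:330,110:530];cv2.imwrite('pics/topc.png',cv2.resize(a,(798,342),interpolation=cv2.INTER_CUBIC))
a=cv2.imread('pics/scene0.png')[150:360,180:460];cv2.imwrite('pics/scenec.png',cv2.resize(a,None,fx=2.8,fy=2.8,interpolation=cv2.INTER_CUBIC))
```

```text
(no output)
```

View pics/topc.png

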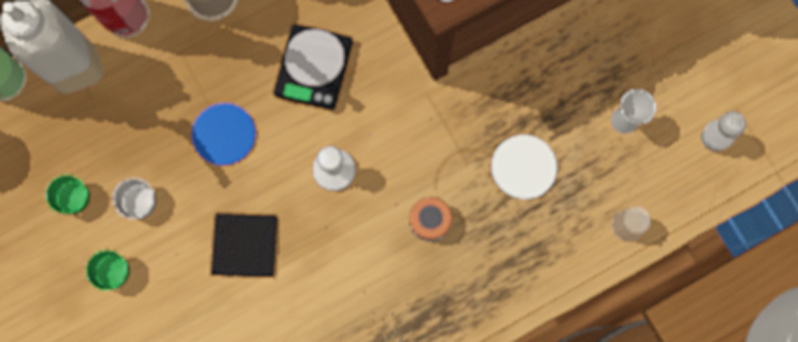

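View pics/scenec.png

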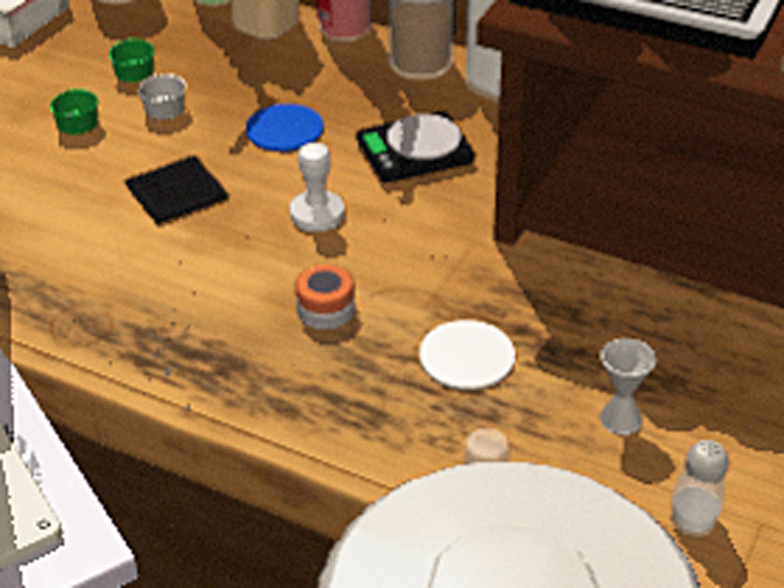

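The grey steel cup is at top px (184,253). The look-alikes are green cups at (145,252) and (169,291), and the only other round steel things are the jigger (444,211) and the leveller (334,267). I choose the grey cup, at about (456,420), and will check it with the wrist camera from above.

Careful with the scale: shifts go in shares of 1 m and turns go in shares of 120 degrees. That gives: -265 mm / 1000 = -0.265, -220 mm / 1000 = -0.22, 69.84 degrees / 120 = 0.582.

drive_effector(
  segments=[
    {"trans":[-0.06, -0.015, 0], "rotvec":[0, 0, 0.0833]},
    {"trans":[-0.12, -0.03, 0], "rotvec":[0, 0, 0.1667]},
    {"trans":[-0.17, -0.045, 0], "rotvec":[0, 0, 0.25]},
    {"trans":[-0.22, -0.06, 0], "rotvec":[0, 0, 0.3333]},
    {"trans":[-0.265, -0.073, 0], "rotvec":[0, 0, 0.4167]},
    {"trans":[-0.265, -0.073, 0], "rotvec":[0, 0, 0.5]},
    {"trans":[-0.265, -0.073, 0], "rotvec":[0, 0, 0.582]},
    {"trans":[-0.265, -0.073, 0], "rotvec":[0, 0, 0.582]},
    {"trans":[-0.265, -0.073, 0], "rotvec":[0, 0, 0.582]},
    {"trans":[-0.265, -0.073, 0], "rotvec":[0, 0, 0.582]},
  ],
  aperture=1.0,
)

```text
time_s: 3.35
eef_pos: [438.8, 427.0, 250.1]
tool_rot: [180.0, 0.0, 90.1]
force: [0.7, 0.4, 0.1]
width: 1.0
finger_force: 0.0
```

Add to h.py:
```python
def look(labels,tag=None,cam='wrist'):
    s=observe();c=camera(cam)
    print('t',s['time_s'],np.round(s['eef_pos'],1),np.round(s['tool_rot'],1))
    if tag: cv2.imwrite(f'pics/{tag}.png',c['img'][:,:,::-1])
    for l,z in labels:
        print(l,z,[('sp',round(r['score'],2),np.round(r['position']),at(c,r['position'],z,s)[:2].round(1)) for r in spot_point(cam,l)[:4]])
        for r in regions_of(cam,l)[:4]:
            m=r['mask'].astype(np.uint8);(x,y),(w,hh),a=cv2.minAreaRect(cv2.findNonZero(m))
            print('   reg',round(r['score'],2),np.round((x,y)),at(c,(x,y),z,s)[:2].round(1),m.sum(),'col',c['img'][r['mask']].mean(0).round())
```

Run:
```python
from h import *
look([('steel_cup',0),('tamping_mat',7),('blue_coaster',6),('tamper',0),('leveller',0),('scale_plate',24)],'w1')
```

```text
t 3.35 [438.8 427.  250.1] [180.    0.   90.1]
steel_cup 0 [('sp', 0.98, array([336., 202.]), array([457.4, 420.9])), ('sp', 0.86, array([339.,  99.]), array([458.9, 512.7])), ('sp', 0.7, array([230., 167.]), array([361.2, 453.5]))]
   reg 0.96 [338. 209.] [459.6 414.3] 3260 col [122. 118. 113.]
   reg 0.59 [223. 175.] [353.9 446.4] 3540 col [19. 85. 30.]
   reg 0.56 [346.  96.] [464.9 515.5] 4125 col [20. 84. 30.]
tamping_mat 7 [('sp', 0.94, array([278., 339.]), array([400.4, 279. ]))]
   reg 0.93 [278. 342.] [400.1 275.6] 6318 col [19. 17. 16.]
blue_coaster 6 [('sp', 0.91, array([432., 311.]), array([557.1, 310.7]))]
   reg 0.95 [429. 308.] [553.3 314.3] 4644 col [ 13.  53. 133.]
tamper 0 [('sp', 0.72, array([429., 307.]), array([555.1, 311.8])), ('sp', 0.61, array([372., 428.]), array([505.4, 154.8]))]
   reg 0.61 [375. 429.] [508.4 153.2] 1420 col [157. 152. 148.]
leveller 0 []
scale_plate 24 []
   reg 0.65 [539. 388.] [677.1 226.2] 693 col [26. 23. 22.]
```

View pics/w1.png

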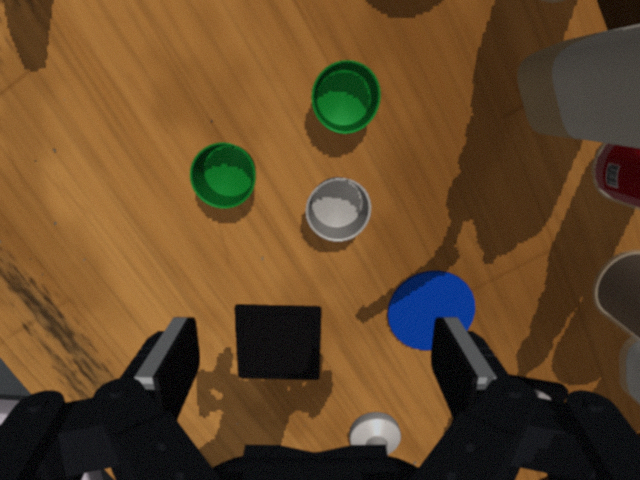

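The wrist view shows the steel cup at (338,209), with the green cups at (345,97) and (223,175). The mat is at (279,341), the blue coaster at (431,310) and the tamper at (375,432).

Run:
```python
from h import *
s=observe();c=camera('wrist');print(ray(c,(320,240),s)[0].round())
print(at(c,(338.5,209.5),30,s), 'mat',at(c,(279,341.5),7,s),'blue',at(c,(431,310),6,s))
c=camera('top');r=[r for r in regions_of('top','steel_cup') if abs(r['position'][0]-184)<12][0]
m=r['mask'].astype(np.uint8);x,y,w,h=cv2.boundingRect(m);print(x,y,w,h,at(c,(x+w/2-.5,y+h/2-.5),25))
for n,p,z in [('blue',None,6),('tamping_mat',None,7)]:
  l='blue_coaster' if n=='blue' else n
  m=regions_of('top',l)[0]['mask'].astype(np.uint8);x,y,w,h=cv2.boundingRect(m);print(l,at(c,(x+w/2-.5,y+h/2-.5),z))
```

```text
[438. 508. 374.]
[458.63679881 421.36249241  30.        ] mat [401.3362893  275.73470301   7.        ] blue [555.52028249 311.2980205    6.        ]
169 243 23 22 [459.11988868 423.59306007  25.        ]
blue_coaster [556.08010014 310.11348246   6.        ]
tamping_mat [399.76881568 272.84802724   7.        ]
```

Scaled: 226 mm / 1000 = 0.226, 215 mm / 1000 = 0.215.

drive_effector(
  segments=[
    {"trans":[-0.0053, 0.0193, 0.04]},
    {"trans":[-0.0053, 0.0193, 0.1]},
    {"trans":[-0.0053, 0.0193, 0.15]},
    {"trans":[-0.0053, 0.0193, 0.19]},
    {"trans":[-0.0053, 0.0193, 0.215]},
    {"trans":[-0.0053, 0.0193, 0.226]},
    {"trans":[-0.0053, 0.0193, 0.226]},
    {"trans":[-0.0053, 0.0193, 0.226]},
  ],
)

```text
time_s: 5.25
eef_pos: [458.9, 422.2, 25.2]
tool_rot: [179.9, -0.1, 90.0]
force: [-0.5, -0.8, -0.3]
width: 1.002
finger_force: 0.0
```

drive_effector(
  segments=[
    {},
    {},
    {},
    {},
    {},
    {},
    {},
    {},
  ],
  aperture=0.0,
)

```text
time_s: 6.25
eef_pos: [458.8, 422.0, 25.5]
tool_rot: [179.9, -0.1, 90.0]
force: [-1.1, -2.1, 8.1]
width: 0.611
finger_force: 61.3
```

drive_effector(
  segments=[
    {"trans":[0, 0, -0.02]},
    {"trans":[0, 0, -0.06]},
    {"trans":[0, 0, -0.11]},
    {"trans":[0, 0, -0.15]},
    {"trans":[0, 0, -0.176]},
    {"trans":[0, 0, -0.176]},
    {"trans":[0, 0, -0.176]},
  ],
)

```text
time_s: 7.12
eef_pos: [457.8, 421.1, 199.6]
tool_rot: [-180.0, 0.0, 90.0]
force: [-0.4, -0.7, -0.9]
width: 0.612
finger_force: 62.8
```

Scaled: -191.5 mm / 1000 = -0.1915, -160 mm / 1000 = -0.16.

drive_effector(
  segments=[
    {"trans":[-0.04, 0.03, 0]},
    {"trans":[-0.08, 0.06, 0]},
    {"trans":[-0.12, 0.09, 0]},
    {"trans":[-0.16, 0.12, 0]},
    {"trans":[-0.1915, 0.1417, 0]},
    {"trans":[-0.1915, 0.1417, 0]},
    {"trans":[-0.1915, 0.1417, 0]},
    {"trans":[-0.1915, 0.1417, 0]},
  ],
)

```text
time_s: 8.12
eef_pos: [599.0, 230.9, 199.4]
tool_rot: [-179.9, 0.0, 90.1]
force: [0.9, -0.5, -0.4]
width: 0.607
finger_force: 62.8
```

Run:
```python
from h import *
look([('scale_plate',24),('tamper',0),('blue_coaster',6)],'w2')
look([('scale_plate',24)],cam='top')
look([('scale_plate',24)],cam='scene')
```

```text
t 8.125 [599.  230.9 199.4] [-179.9    0.    90.1]
scale_plate 24 [('sp', 0.84, array([398., 277.]), array([663.9, 181.9]))]
   reg 0.74 [384. 255.] [652.4 200. ] 11399 col [86. 89. 82.]
tamper 0 [('sp', 0.85, array([211., 296.]), array([507.2, 152.8]))]
   reg 0.77 [192. 311.] [488.7 137.7] 4112 col [161. 155. 151.]
blue_coaster 6 [('sp', 0.94, array([262., 109.]), array([558.6, 309. ]))]
   reg 0.68 [259. 107.] [556.5 310.6] 11756 col [ 17.  60. 146.]
t 8.475 [599.8 230.5 200.1] [180.  -0.  90.]
scale_plate 24 [('sp', 0.92, array([274., 184.]), array([650.8, 187.1]))]
   reg 0.63 [279. 185.] [649.5 172.1] 589 col [132. 127. 123.]
   reg 0.58 [442. 208.] [ 591.3 -259.8] 343 col [152. 147. 140.]
t 8.625 [600.  230.2 200.1] [180.  -0.  90.]
scale_plate 24 [('sp', 0.56, array([333., 200.]), array([661.6, 163.8]))]
   reg 0.7 [329. 201.] [645.3 165.4] 717 col [103. 104.  96.]
```

View pics/w2.png

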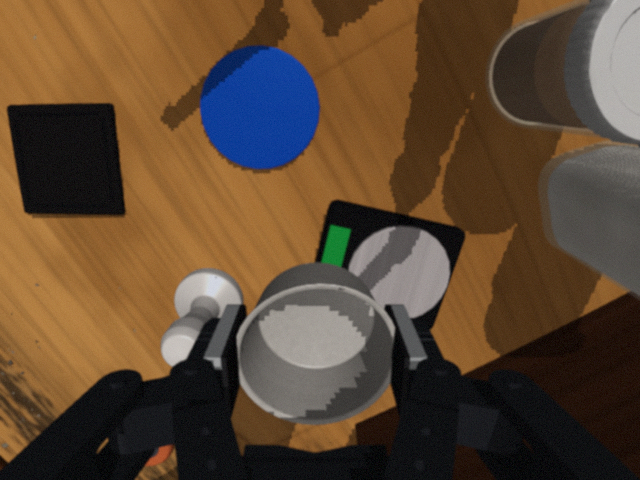

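Blue coaster is centred at (260,107). The plate spans columns 348–450 from row 226, so its centre is at about (399,276), or (664.5,182.5) in the world. Tamper base is at about (208,300).

Scaled: 151.5 mm / 1000 = 0.1515, 151 mm / 1000 = 0.151.

drive_effector(
  segments=[
    {"trans":[-0.02, 0.03, 0]},
    {"trans":[-0.0475, 0.0645, 0]},
    {"trans":[-0.0475, 0.0645, 0.03]},
    {"trans":[-0.0475, 0.0645, 0.07]},
    {"trans":[-0.0475, 0.0645, 0.11]},
    {"trans":[-0.0475, 0.0645, 0.135]},
    {"trans":[-0.0475, 0.0645, 0.147]},
    {"trans":[-0.0475, 0.0645, 0.151]},
    {"trans":[-0.0475, 0.0645, 0.1515]},
    {"trans":[-0.0475, 0.0645, 0.1515]},
    {"trans":[-0.0475, 0.0645, 0.1515]},
  ],
)

```text
time_s: 10.15
eef_pos: [665.3, 182.8, 49.6]
tool_rot: [179.9, -0.0, 90.0]
force: [-0.0, -0.1, 4.7]
width: 0.612
finger_force: 63.2
```

drive_effector(
  segments=[
    {},
    {},
    {},
    {},
    {},
    {},
  ],
  aperture=1.0,
)

```text
time_s: 10.9
eef_pos: [664.5, 182.6, 48.5]
tool_rot: [180.0, -0.0, 90.0]
force: [-0.7, -0.1, 0.7]
width: 0.995
finger_force: 0.0
```

drive_effector(
  segments=[
    {"trans":[0, 0, -0.02]},
    {"trans":[0, 0, -0.06]},
    {"trans":[0, 0, -0.11]},
    {"trans":[0, 0, -0.1515]},
    {"trans":[-0.02, -0.06, -0.2015]},
    {"trans":[-0.02, -0.11, -0.2015]},
    {"trans":[-0.02, -0.13, -0.2015]},
    {"trans":[-0.02, -0.13, -0.2015]},
    {"trans":[-0.02, -0.13, -0.2015]},
  ],
)

```text
time_s: 12.02
eef_pos: [535.6, 162.8, 251.1]
tool_rot: [179.9, -0.0, 90.0]
force: [0.6, -0.4, 0.1]
width: 1.003
finger_force: 0.0
```

Run:
```python
from h import *
look([('scale_plate',24),('steel_cup',24),('tamper',0),('tamping_mat',7),('leveller',0)],'w3')
```

```text
t 12.025 [535.6 162.8 251.1] [179.9  -0.   90. ]
scale_plate 24 []
steel_cup 24 [('sp', 0.58, array([464., 180.]), array([665.2, 181.9]))]
   reg 0.63 [449. 174.] [651.1 187.8] 8897 col [49. 56. 48.]
   reg 0.58 [475. 184.] [674.9 179.3] 4009 col [108. 105. 101.]
tamper 0 [('sp', 0.91, array([286., 208.]), array([508.8, 151.1]))]
   reg 0.82 [285. 215.] [507.1 144.7] 3608 col [165. 160. 155.]
   reg 0.59 [340.  40.] [557.1 297.5] 7241 col [ 19.  63. 150.]
tamping_mat 7 [('sp', 0.97, array([159.,  69.]), array([403.4, 274.6]))]
   reg 0.57 [157.  72.] [400.8 272.6] 10710 col [18. 16. 16.]
   reg 0.5 [449. 174.] [656.8 184.7] 9051 col [50. 56. 48.]
leveller 0 [('sp', 0.87, array([221., 333.]), array([436.8,  16.4]))]
   reg 0.93 [223. 342.] [438.4   6. ] 2784 col [101.  63.  49.]
```

View pics/w3.png

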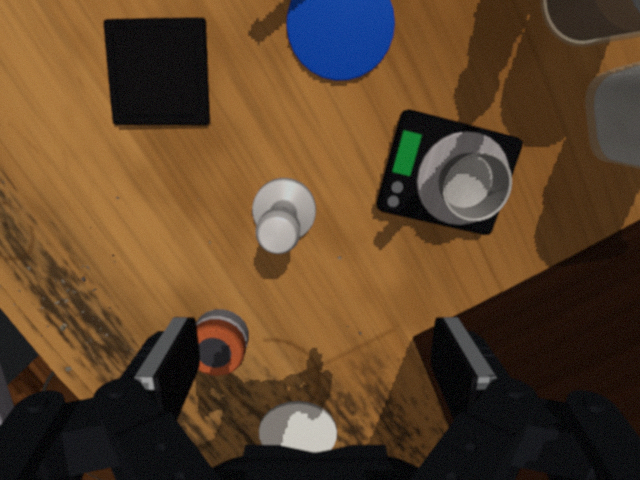

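Cup rim is at (475,187) on the plate centred at (464.5,177). The tamper base is at (284,210) with its knob at (277,231). The mat is centred at (159,71), the leveller top is at (217,347) and the white coaster is at (298,430).

Run:
```python
from h import *
s=observe();c=camera('wrist')
for n,p,z in [('plate',(464.5,177),24),('rim',(475.5,187),55),('base',(284,209.5),12),('knob',(277,231),83),('mat',(157.5,71),7)]:print(n,at(c,p,z,s).round(1))
```

```text
plate [663.1 184.8  24. ]
rim [661.5 182.2  55. ]
base [505.8 152.6  12. ]
knob [505.8 154.1  83. ]
mat [400.3 272.7   7. ]
```

Scaled: 178 mm / 1000 = 0.178, 130 mm / 1000 = 0.13.

drive_effector(
  segments=[
    {"trans":[-0.0095, -0.028, 0.03]},
    {"trans":[-0.0095, -0.028, 0.08]},
    {"trans":[-0.0095, -0.028, 0.13]},
    {"trans":[-0.0095, -0.028, 0.16]},
    {"trans":[-0.0095, -0.028, 0.174]},
    {"trans":[-0.0095, -0.028, 0.178]},
    {"trans":[-0.0095, -0.028, 0.178]},
    {"trans":[-0.0095, -0.028, 0.178]},
  ],
)

```text
time_s: 13.62
eef_pos: [507.3, 153.3, 73.2]
tool_rot: [179.9, -0.0, 90.0]
force: [-1.0, 0.7, 0.3]
width: 0.996
finger_force: 0.0
```

drive_effector(
  segments=[
    {},
    {},
    {},
    {},
    {},
    {},
    {},
    {},
  ],
  aperture=0.0,
)

```text
time_s: 14.62
eef_pos: [506.9, 153.2, 72.4]
tool_rot: [180.0, -0.0, 90.0]
force: [0.7, -0.1, 5.1]
width: 0.369
finger_force: 59.1
```

drive_effector(
  segments=[
    {"trans":[0, 0, -0.015]},
    {"trans":[0, 0, -0.045]},
    {"trans":[0.02, -0.02, -0.07]},
    {"trans":[0.055, -0.048, -0.07]},
    {"trans":[0.09, -0.078, -0.07]},
    {"trans":[0.112, -0.098, -0.07]},
    {"trans":[0.1205, -0.1057, -0.07]},
    {"trans":[0.1205, -0.1057, -0.06]},
    {"trans":[0.1205, -0.1057, -0.035]},
    {"trans":[0.1205, -0.1057, -0.015]},
    {"trans":[0.1205, -0.1057, -0.009]},
    {"trans":[0.1205, -0.1057, -0.0075]},
    {"trans":[0.1205, -0.1057, -0.0075]},
    {"trans":[0.1205, -0.1057, -0.0075]},
  ],
)

```text
time_s: 16.38
eef_pos: [401.3, 273.9, 80.0]
tool_rot: [179.9, -0.1, 90.0]
force: [-0.3, 0.2, -3.9]
width: 0.366
finger_force: 60.5
```

drive_effector(
  segments=[
    {},
    {},
    {},
    {},
    {},
  ],
  aperture=1.0,
)

```text
time_s: 17.0
eef_pos: [400.8, 273.6, 79.5]
tool_rot: [180.0, -0.0, 90.0]
force: [0.6, -1.0, -0.2]
width: 1.003
finger_force: 0.0
```

drive_effector(
  segments=[
    {"trans":[0, 0, -0.02]},
    {"trans":[0, 0, -0.07]},
    {"trans":[0, 0, -0.12]},
    {"trans":[-0.03, 0, -0.15]},
    {"trans":[-0.08, 0, -0.15]},
    {"trans":[-0.13, 0.005, -0.15]},
    {"trans":[-0.18, 0.01, -0.15]},
    {"trans":[-0.23, 0.015, -0.15]},
    {"trans":[-0.28, 0.02, -0.15]},
    {"trans":[-0.33, 0.02, -0.15]},
    {"trans":[-0.38, 0.02, -0.15]},
    {"trans":[-0.42, 0.04, -0.15]},
    {"trans":[-0.455, 0.07, -0.15]},
    {"trans":[-0.4885, 0.0992, -0.15]},
    {"trans":[-0.4885, 0.0992, -0.15]},
    {"trans":[-0.4885, 0.0992, -0.15]},
    {"trans":[-0.4885, 0.0992, -0.15]},
    {"trans":[-0.4885, 0.0992, -0.15]},
  ],
)

```text
time_s: 19.25
eef_pos: [499.5, -214.2, 229.7]
tool_rot: [-180.0, -0.0, 90.1]
force: [-0.2, -0.1, -0.2]
width: 0.998
finger_force: 0.0
```

Run:
```python
from h import *
look([('jigger',0),('white_coaster',6),('leveller',0),('salt_mill',0),('shot_glass',0)],'w4')
look([('jigger',0),('tamper',7),('white_coaster',6)],cam='top')
```

```text
t 19.25 [ 499.5 -214.2  229.7] [-180.    -0.    90.1]
jigger 0 [('sp', 0.86, array([408., 242.]), array([ 584.2, -252.2]))]
   reg 0.68 [420. 269.] [ 597.3 -279.2] 4069 col [119. 114. 108.]
white_coaster 6 [('sp', 0.78, array([337.,  79.]), array([ 516.4, -113.1]))]
   reg 0.91 [336.  78.] [ 515.2 -112.4] 10278 col [204. 203. 196.]
leveller 0 []
salt_mill 0 [('sp', 0.6, array([373., 366.]), array([ 558.3, -385.5]))]
   reg 0.62 [384. 391.] [ 571.1 -417. ] 3454 col [124. 114. 104.]
shot_glass 0 [('sp', 0.9, array([247., 243.]), array([ 436.7, -253.2]))]
   reg 0.64 [240. 255.] [ 430.  -265.4] 2800 col [130. 107.  85.]
t 19.8 [ 500.  -214.9  229.5] [-180.   -0.   90.]
jigger 0 [('sp', 0.61, array([441., 215.]), array([ 579.2, -261. ]))]
   reg 0.42 [433. 211.] [ 588.1 -241.1] 38 col [151. 140. 127.]
   reg 0.23 [385. 237.] [ 515.7 -111.3] 867 col [213. 211. 203.]
tamper 7 [('sp', 0.82, array([239., 276.]), array([405.8, 271.6])), ('sp', 0.16, array([273., 179.]), array([669.8, 190.5]))]
   reg 0.82 [236. 277.] [402.3 276.9] 395 col [176. 173. 167.]
white_coaster 6 [('sp', 0.58, array([385., 236.]), array([ 516.9, -111.1]))]
   reg 0.8 [386. 238.] [ 513.1 -111.9] 867 col [213. 212. 203.]
```

View pics/w4.png

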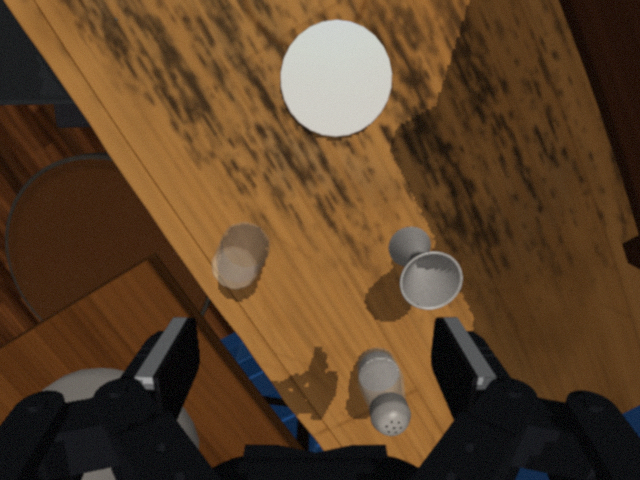

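Jigger rim is at (431,279) with its foot at about (410,247). The white coaster is centred at (336,78), the salt mill head is at (390,413) and the shot glass is at (247,243).

Run:
```python
from h import *
s=observe();c=camera('wrist')
for n,p,z in [('rim',(431,280),77),('foot',(410,248),3),('wc',(336.5,78),6)]:print(n,at(c,p,z,s).round(1))
```

```text
rim [ 585.1 -256.8   77. ]
foot [ 585.7 -257.9    3. ]
wc [ 516.5 -113.2    6. ]
```

Scaled: 165.5 mm / 1000 = 0.1655, 163 mm / 1000 = 0.163.

drive_effector(
  segments=[
    {"trans":[-0.02, 0.04, 0]},
    {"trans":[-0.042, 0.085, 0]},
    {"trans":[-0.042, 0.085, 0.03]},
    {"trans":[-0.042, 0.085, 0.08]},
    {"trans":[-0.042, 0.085, 0.125]},
    {"trans":[-0.042, 0.085, 0.152]},
    {"trans":[-0.042, 0.085, 0.163]},
    {"trans":[-0.042, 0.085, 0.1655]},
    {"trans":[-0.042, 0.085, 0.1655]},
    {"trans":[-0.042, 0.085, 0.1655]},
  ],
)

```text
time_s: 21.45
eef_pos: [585.8, -257.3, 65.4]
tool_rot: [179.9, 0.1, 90.0]
force: [0.5, -0.2, 0.1]
width: 1.002
finger_force: 0.0
```

drive_effector(
  segments=[
    {},
    {},
    {},
    {},
    {},
    {},
    {},
    {},
  ],
  aperture=0.0,
)

```text
time_s: 22.45
eef_pos: [585.2, -257.0, 64.7]
tool_rot: [180.0, 0.0, 90.0]
force: [-1.4, 0.0, 4.9]
width: 0.519
finger_force: 60.6
```

drive_effector(
  segments=[
    {"trans":[0, 0, -0.015]},
    {"trans":[0, 0, -0.045]},
    {"trans":[0.02, -0.01, -0.07]},
    {"trans":[0.06, -0.028, -0.07]},
    {"trans":[0.1, -0.048, -0.07]},
    {"trans":[0.13, -0.062, -0.07]},
    {"trans":[0.1445, -0.069, -0.07]},
    {"trans":[0.1445, -0.069, -0.06]},
    {"trans":[0.1445, -0.069, -0.035]},
    {"trans":[0.1445, -0.069, -0.014]},
    {"trans":[0.1445, -0.069, -0.008]},
    {"trans":[0.1445, -0.069, -0.0065]},
    {"trans":[0.1445, -0.069, -0.0065]},
    {"trans":[0.1445, -0.069, -0.0065]},
  ],
)

```text
time_s: 24.2
eef_pos: [516.8, -113.1, 70.8]
tool_rot: [179.9, 0.0, 90.0]
force: [-0.1, 0.8, -0.3]
width: 0.518
finger_force: 61.3
```

drive_effector(
  segments=[
    {},
    {},
    {},
    {},
    {},
  ],
  aperture=1.0,
)

```text
time_s: 24.82
eef_pos: [516.0, -112.4, 70.5]
tool_rot: [180.0, 0.0, 90.0]
force: [-0.2, 0.2, 0.3]
width: 1.001
finger_force: 0.0
```

drive_effector(
  segments=[
    {"trans":[0, 0, -0.02]},
    {"trans":[0, 0, -0.07]},
    {"trans":[0, 0, -0.12]},
    {"trans":[0.02, -0.015, -0.1595]},
    {"trans":[0.06, -0.045, -0.1595]},
    {"trans":[0.1025, -0.076, -0.1595]},
    {"trans":[0.1025, -0.076, -0.1595]},
    {"trans":[0.1025, -0.076, -0.1595]},
  ],
)

```text
time_s: 25.82
eef_pos: [440.5, -9.9, 230.4]
tool_rot: [179.9, 0.0, 90.1]
force: [-0.7, 0.0, -0.2]
width: 1.005
finger_force: 0.0
```

Run:
```python
from h import *
look([('leveller',0),('jigger',6),('white_coaster',6)],'w5')
```

```text
t 25.825 [440.5  -9.9 230.4] [179.9   0.   90.1]
leveller 0 [('sp', 0.75, array([314., 170.]), array([438.9,  17.2]))]
   reg 0.57 [311. 174.] [436.9  13.3] 4307 col [108.  60.  41.]
jigger 6 [('sp', 0.61, array([397., 308.]), array([ 518.3, -112.3]))]
   reg 0.87 [406. 334.] [ 528.7 -141.4] 3548 col [109. 105. 101.]
white_coaster 6 []
   reg 0.7 [392. 302.] [ 512.9 -106.7] 4449 col [176. 173. 165.]
```

View pics/w5.png

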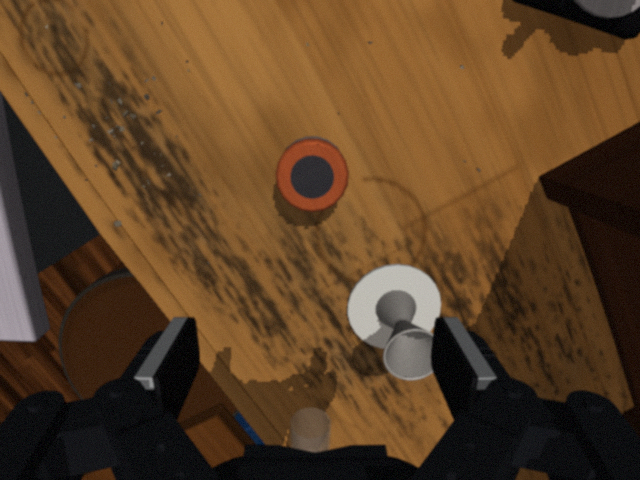

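Leveller top is at (312,175). The jigger stands upright on the white coaster (394,306).

Run:
```python
from h import *
s=observe();c=camera('wrist')
print(at(c,(312,175),35,s).round(1))
```

```text
[437.4  18.1  35. ]
```

Scaled: 206 mm / 1000 = 0.206, 204 mm / 1000 = 0.204.

drive_effector(
  segments=[
    {"trans":[0.0277, -0.0025, 0.02]},
    {"trans":[0.0277, -0.0025, 0.07]},
    {"trans":[0.0277, -0.0025, 0.12]},
    {"trans":[0.0277, -0.0025, 0.165]},
    {"trans":[0.0277, -0.0025, 0.193]},
    {"trans":[0.0277, -0.0025, 0.204]},
    {"trans":[0.0277, -0.0025, 0.206]},
    {"trans":[0.0277, -0.0025, 0.206]},
    {"trans":[0.0277, -0.0025, 0.206]},
  ],
)

```text
time_s: 27.35
eef_pos: [438.3, 17.8, 25.0]
tool_rot: [179.9, -0.0, 90.0]
force: [-0.2, -0.6, 0.1]
width: 1.0
finger_force: 0.0
```

drive_effector(
  segments=[
    {},
    {},
    {},
    {},
    {},
    {},
    {},
    {},
  ],
  aperture=0.0,
)

```text
time_s: 28.35
eef_pos: [438.0, 17.8, 25.1]
tool_rot: [179.9, -0.0, 90.0]
force: [-1.7, -0.2, 14.7]
width: 0.659
finger_force: 60.5
```

drive_effector(
  segments=[
    {"trans":[0, 0, -0.015]},
    {"trans":[0, 0, -0.055]},
    {"trans":[0, 0, -0.105]},
    {"trans":[0.02, 0.008, -0.14]},
    {"trans":[0.06, 0.024, -0.15]},
    {"trans":[0.105, 0.043, -0.15]},
    {"trans":[0.15, 0.061, -0.15]},
    {"trans":[0.195, 0.079, -0.15]},
    {"trans":[0.24, 0.098, -0.15]},
    {"trans":[0.275, 0.112, -0.15]},
    {"trans":[0.2928, 0.119, -0.145]},
    {"trans":[0.2928, 0.119, -0.12]},
    {"trans":[0.2928, 0.119, -0.08]},
    {"trans":[0.2928, 0.119, -0.04]},
    {"trans":[0.2928, 0.119, -0.016]},
    {"trans":[0.2928, 0.119, -0.008]},
    {"trans":[0.2928, 0.119, -0.0065]},
    {"trans":[0.2928, 0.119, -0.0065]},
    {"trans":[0.2928, 0.119, -0.0065]},
  ],
)

```text
time_s: 30.72
eef_pos: [556.9, 310.6, 31.2]
tool_rot: [179.9, -0.0, 90.0]
force: [-0.2, -1.3, 0.7]
width: 0.653
finger_force: 65.6
```

Release, retreat, and look over everything.

drive_effector(
  segments=[
    {},
    {},
    {},
    {},
    {},
  ],
  aperture=1.0,
)

```text
time_s: 31.35
eef_pos: [556.4, 310.6, 30.5]
tool_rot: [-180.0, 0.0, 90.0]
force: [0.1, 0.0, 0.7]
width: 1.006
finger_force: 0.0
```

drive_effector(
  segments=[
    {"trans":[0, 0, -0.02]},
    {"trans":[0, 0, -0.07]},
    {"trans":[0, 0, -0.12]},
    {"trans":[0, 0, -0.17]},
    {"trans":[-0.04, -0.02, -0.22]},
    {"trans":[-0.08, -0.04, -0.26]},
    {"trans":[-0.08, -0.04, -0.26]},
    {"trans":[-0.08, -0.04, -0.26]},
    {"trans":[-0.08, -0.04, -0.26]},
  ],
)

```text
time_s: 32.48
eef_pos: [516.3, 231.1, 289.6]
tool_rot: [-179.9, 0.0, 90.0]
force: [0.7, -0.1, 0.4]
width: 0.999
finger_force: 0.0
```

Run:
```python
from h import *
look([('leveller',6),('blue_coaster',6),('tamper',7),('tamping_mat',7),('steel_cup',24)],'w6')
look([('jigger',6),('white_coaster',6),('salt_mill',0),('shot_glass',0)],cam='scene')
c=camera('scene');a=c['img'][150:360,180:460,::-1];cv2.imwrite('pics/s6.png',cv2.resize(a,None,fx=2.8,fy=2.8,interpolation=cv2.INTER_CUBIC))
```

```text
t 32.475 [516.3 231.1 289.6] [-179.9    0.    90. ]
leveller 6 [('sp', 0.96, array([357., 109.]), array([555.3, 308.4]))]
   reg 0.79 [362. 106.] [559.7 310.8] 3579 col [113.  63.  48.]
blue_coaster 6 []
   reg 0.69 [358. 106.] [555.7 310.5] 3602 col [ 18.  47. 112.]
   reg 0.41 [314. 436.] [514.7 -86.1] 1061 col [189. 187. 179.]
tamper 7 [('sp', 0.95, array([203., 147.]), array([405.4, 272.7]))]
   reg 0.74 [190. 148.] [392.  271.5] 3653 col [149. 144. 140.]
tamping_mat 7 []
   reg 0.65 [198. 146.] [400.2 273.8] 4202 col [19. 17. 16.]
steel_cup 24 [('sp', 0.63, array([463., 240.]), array([664.7, 182.5]))]
   reg 0.93 [472. 248.] [675.6 174.2] 2932 col [106. 102.  98.]
t 33.025 [516.5 230.6 290.4] [-180.    0.   90.]
jigger 6 [('sp', 0.97, array([345., 272.]), array([ 519.1, -106.3]))]
   reg 0.75 [348. 263.] [544.1 -80.4] 399 col [147. 140. 131.]
white_coaster 6 [('sp', 0.9, array([343., 276.]), array([ 504.6, -116. ]))]
   reg 0.62 [347. 277.] [ 511.7 -124.3] 472 col [233. 228. 221.]
salt_mill 0 [('sp', 0.59, array([331., 198.]), array([682.1, 204.8])), ('sp', 0.57, array([425., 339.]), array([ 549.3, -388.8]))]
   reg 0.57 [429. 324.] [ 586.8 -359.7] 560 col [167. 152. 135.]
shot_glass 0 [('sp', 0.5, array([353., 322.]), array([ 438.7, -254.4]))]
   reg 0.63 [354. 308.] [ 464.4 -220.1] 163 col [196. 168. 138.]
```

View pics/w6.png

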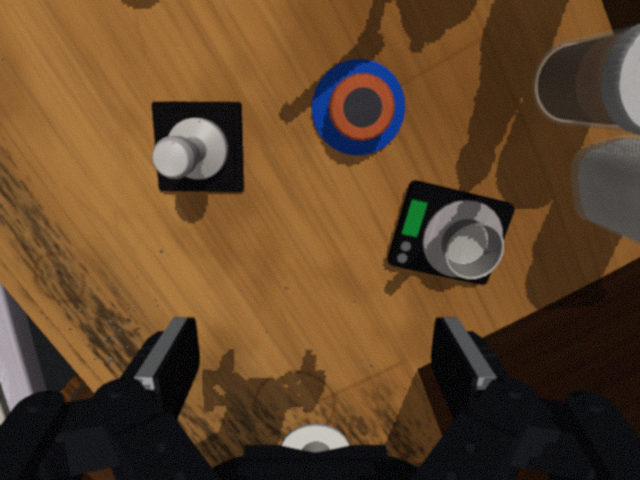

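View pics/s6.png

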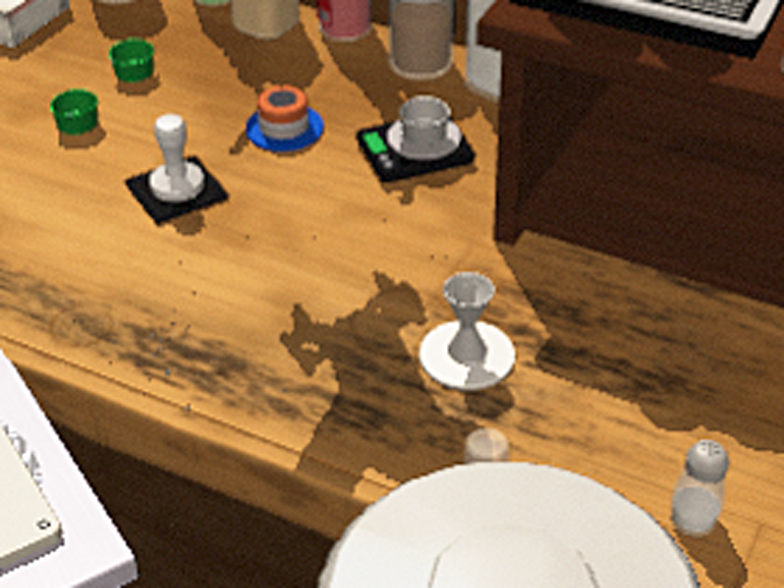

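All four stand centred: tamper base (198,148) on the mat (198,146), leveller (362,106) on blue (358,107), cup on the plate at (464,240), jigger mid white coaster. The mill and shot glass have not moved.

```bash
python3 -c "
from station import *
print(job_done())"
```

```text
the job is handed in; nothing more can be done
None
```

The job is handed in at about 33 s of the 125 s: cup, tamper, jigger and leveller were placed in that order, and the last pictures show all four upright and centred within a few millimetres, with the salt mill and shot glass unmoved.

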